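# Slide the flat spoon rest out from under the drainer shelf and set it on the drying stand

## Task

Slide the flat blue spoon rest forward from under the wire shelf until its front end hangs out over the front edge of the white drainer, by about a third of its length, then pick it up by that end. Lay it on the slanted wooden drying stand, flat on the slope, straight and centred, with its lower end at the ledge, and let go. Do not let it fall onto the worktop, and leave the other things where they stand.

Things in the scene. Friction and masses are not known exactly. Their poses are not given: they have to be found in the camera images.
- plate_center (a point): Centre of the loose spoon rest: flat blue stoneware slip, 150 long (x) x 60 wide (y) x 5 thick (z), about 110 g; its ends are alike. It starts flat on the drainer between the inner ribs, long side along the drainer's x within 0.06 rad, front end 8 to 25 behind the front edge. It slides under a fingertip pressed on it with about 4 to 8 N; pressed on its overhang it tips.
- drainer: Fixed white drainer board, 210 deep (x) x 240 wide (y), 12 thick, on legs. Origin on the worktop below the middle of its front edge; x runs level backwards from that edge, y left, z up. Top surface 60 above the worktop. On it ribs 12 high, 8 wide along x: inner ones at y = -45 and +45 (a lane 82 wide), outer at -112 and +112, and one across the back; the front is open.
- shelf_front (a point): Middle of the front bar, underside, of the fixed steel wire shelf over the drainer; drainer axes. It lies 50 behind the drainer's front edge, 170 above its top. The shelf reaches 154 back from here, on legs of 8 diameter at y = -112 and +112, x = 4 and 150 from here; nothing stands on it. The lane below it is reached only from the front, with a leaning tool.
- stand: Fixed wooden drying stand. Origin: on the worktop under the foot of its slope; x (level) points uphill, y left, z up. Foot board 170 x 70 x 8 (x from -15 to 155).
- stand_slope: Slope of the stand. x runs uphill, 30 degrees above level, y left, z square to the slope. Origin 60 above the stand's origin, on the bearing surface at the ledge. Bearing: two bars, x 0 to 150, y -20 to 20 over both, 9 thick, so the spoon rest juts out 10 each side. Ledge: x -8 to 0, 44 wide, 12 above the bearing. Spoon rest's right place: centre at x 75 to 80, y 0, z 2.5.
- jar: Closed amber glass jar, 56 diameter, 85 tall, between drainer and stand; bystander. Origin at the centre of its underside.
- bowl: White ceramic bowl, 140 diameter, 60 tall, at the left; bystander. Origin at the centre of its underside.
- timer: Orange round push-button timer, 68 diameter, 33 tall; bystander. Origin at the centre of its underside.
- mug: White mug, 80 diameter, 90 tall, at the right; bystander. Origin at the centre of its underside.
- brush: Dish brush lying at the left side; bystander.
- soap: Closed green plastic bottle, 60 diameter, 170 tall, at the right; bystander. Origin at the centre of its underside.
Not all that is in view belongs to the job. What is meant by the part that bears plate_center is not black or orange, and is the smaller of those in its own colour.

How it is judged (in metres and radians):
On the way, in this order (a step that is already met when the one before it is completed fails the run):
1. the spoon rest, lying on the drainer, hangs at least 30 mm over its front edge with its centre still over the board (x of plate_center in the frame of drainer between 0.002 and 0.045 m and z of plate_center in the frame of drainer between 0.058 and 0.067 m and angle between plate_center's own z axis and vertical below 0.1 rad and contact force between plate and drainer above 0.2 N), for 0.2 s.
2. it is picked up: in the fingers, clear of the drainer (contact force between the fingers and plate above 1 N and contact force between plate and drainer below 0.05 N and height (world z) of plate_center above 0.07 m), for 0.2 s.
At the end, for the whole second after the job is handed in: The spoon rest lies at rest and released flat on the slope (within 5 degrees), its lower end within 18 mm of the ledge, centred within 15 mm sideways and straight within 10 degrees (x of plate_center in the frame of stand_slope between 0.071 and 0.093 m and y of plate_center in the frame of stand_slope between -0.015 and 0.015 m and z of plate_center in the frame of stand_slope between -0.001 and 0.006 m and angle between the z axis of plate_center and the z axis of stand_slope, either way round below 0.09 rad and angle between the x axis of plate_center and the x axis of stand_slope, either way round below 0.17 rad and linear speed of plate below 0.01 m/s and contact force between the fingers and plate below 0.05 N); the robot touches nothing.
It fails at once if the spoon rest drops off the drainer or stand to the worktop (height (world z) of plate_center below 0.035 m).
It fails at once if a bystander is shifted by more than 40 mm (distance of any of jar, bowl, timer, mug, brush, soap from where it was at the start of the episode above 0.04 m).
It also fails if it takes over 72 s, if anything falls off the work surface, if the arm or the gripper's body presses on something with over 40 N, if the wrist force passes 120 N, or if a joint passes its speed limit or range.

## Robot

A 6-joint arm with a two-finger parallel gripper is mounted at the origin on the work surface. World frame = base frame: x ahead of the robot, y to its left, z up, the work surface at z = 0. Lengths are in m, angles in degrees, forces in N, time in s.
With the tool pointing down it reaches from about 0.3 to 1 m from the base axis. Payload 5.1 kg.
Tool frame: the origin (TCP) lies between the finger pads; the fingertips stand 19 mm ahead of it and the grasp point (between the pads) is the TCP; x points along the fingers, y is the direction in which the jaws open and shut, and the axes are right-handed (so a half turn about x gives the same grasp; the last joint's range is limited). The gripper opens to 95 mm and grips with 3 to 60 N. Pads are 20 mm wide; open, the fingers measure 119 mm over their backs; the gripper's body (75 mm by 180 mm) begins 59 mm behind the grasp point.
Start: joints at [72.216, 7.093, 94.555, -0, 78.352, -4.733], TCP at [0.147, 0.633, 0.234] pointing down, gripper open.
Joint ranges: [-149.61, 149.61], [-58.7, 133.49], [1.44, 155.28], [-77.14, 257.14], [18.33, 153.61], [-166.67, 166.67]. Speed limits (degrees/s): [147.25, 147.25, 180, 180, 180, 180].

## Interface

Orientations are given as a 3x3 rotation matrix whose columns are the frame's x, y, z axes.
In Python, from plant import r gives the robot as it stands.
- The arm moves only by the tool drive_tool, never from a script. Its argument "moves" is a list of rows, each an object with "grip": the closure in counts, from 0 (fully open) to 255 (shut); "slide": the shift along the tool's x, y, z in mm, a list of three; "angular": the turn, a rotation vector about the tool's x, y, z in degrees, a list of three. In form: [{"grip": grip, "slide": [dx, dy, dz], "angular": [wx, wy, wz]}, ...]. A call has exactly 10 rows; each row shifts and turns the pose as measured when the row begins, along the tool's axes as they then stand; what a row does not reach is not made up. A row lasts 1/10 s, in which the tool goes at most 50 mm and 8.59 degrees, less where a joint would pass 70% of its speed; a pose out of reach is approached as far as the arm can. A call with a gripper value outside its range is refused whole. The fingers move at their own pace and stop on an object; "squeeze" is the grip in N (left out, the last holds). Time passes only in rows, so rows that do not move let the fingers close, or fill a call up. It gives the time, the measured TCP pose, the force and the opening at its end, in the units of the state.
- r.get_obs(): the state, without advancing time (a new reading comes with each control period).
- r.get_image(name): name is "side" or "top"; returns the picture (384x512x3 uint8, red, green, blue); there is no depth.
- r.camera_params(name): a dict with "fx", "fy", "cx", "cy" (pixels), "dist" ([k1, k2, p1, p2, k3] as OpenCV has them; the pictures are not rectified), "rvec" (rotation vector, rad) and "tvec" (3), from world to camera coordinates, as OpenCV has them. Camera axes: x right, y down, z forward; pixel columns grow to the right and rows downward; lengths in m; the calibration is good to about 2 mm. A picture is of the moment at which its call begins. camera_params takes no time and is no camera call.
- r.sign_off(): hands the job in, once; it reports no verdict.
The state is a dict: "t": time; "joints": joint angles; "qd": joint speeds; "joint_torque": joint torques, N m; "tcp_pos": TCP position; "eef_rot": TCP orientation; "wrist_force": force on the tool from outside, world axes, zero at the start; "torque": the same for the moment, N m; "finger_gap": finger opening in m.
Only numpy, scipy, OpenCV 4.12 (cv2) and the standard library are available. Lean on these libraries where they do the work, as an engineer would, in place of code of your own. Each camera call takes 0.05 s, during which the arm holds its last target.

## Working session

There is one attempt and no reset: what is moved stays moved. The work goes in short steps, Python scripts to look and compute and a tool call to move; the robot and the scene stay as the last step left them, time stands still between calls to the robot, and variables do not carry over. Pictures are saved under pics/ and viewed, and the job is handed in when it is done.

Besides the shell and the picture viewer there is one more tool, called after "Request:" by a JSON object that holds its "api" and its "payload". drive_tool: Moves the arm, as the interface text tells. Its arguments: {"type":"object","properties":{"moves":{"type":"array"},"squeeze":{"type":"number"}},"required":["moves"]}

```bash
mkdir -p pics; ls; python3 - <<'E'
from plant import r
import cv2
for n in("side","top"):
    im=r.get_image(n); cv2.imwrite(f"pics/{n}0.png",im[:,:,::-1]); p=r.camera_params(n); print(n,{k:(v if not hasattr(v,'round') else v) for k,v in p.items()})
print(r.get_obs())
E
```

```text
pics
side {'fx': 404.31826224044465, 'fy': 404.31826224044465, 'cx': 262.50056658930896, 'cy': 191.38723028963952, 'dist': array([-0.07362089,  0.        ,  0.        ,  0.        ,  0.        ]), 'rvec': array([ 2.10000049, -0.23284604,  0.10277037]), 'tvec': array([-0.56473862,  0.2294687 ,  1.3292451 ])}
top {'fx': 472.30838044531185, 'fy': 472.30838044531185, 'cx': 257.9029938449369, 'cy': 188.57864634112997, 'dist': array([-0.05555058,  0.        ,  0.        ,  0.        ,  0.        ]), 'rvec': array([ 2.14386836, -2.18852326,  0.12212782]), 'tvec': array([0.0095453 , 0.58643954, 1.59643549])}
{'t': 0.1, 'joints': array([ 7.22147278e+01,  7.12901737e+00,  9.46272670e+01,  7.97964421e-04,
        7.83506844e+01, -4.73388665e+00]), 'qd': array([-0.02506982, -0.13082386, -0.16807878, -0.05754477, -0.03794629,
        0.01576139]), 'joint_torque': array([ 6.52839917e-04, -4.18875217e+01, -3.61099720e+01,  7.76235270e-02,
        4.61476506e-02, -8.40719827e-05]), 'tcp_pos': array([0.14665633, 0.63267539, 0.23250789]), 'eef_rot': array([[-5.83251304e-04,  2.25827034e-01,  9.74167240e-01],
       [-1.77356462e-03,  9.74165639e-01, -2.25827725e-01],
       [-9.99998257e-01, -1.85946286e-03, -1.67664543e-04]]), 'wrist_force': array([ 0.52988907, -0.60032859, -0.49090171]), 'torque': array([-0.03939675,  0.01571095, -0.00483437]), 'finger_gap': 0.0953709984660637}
```

View pics/side0.png

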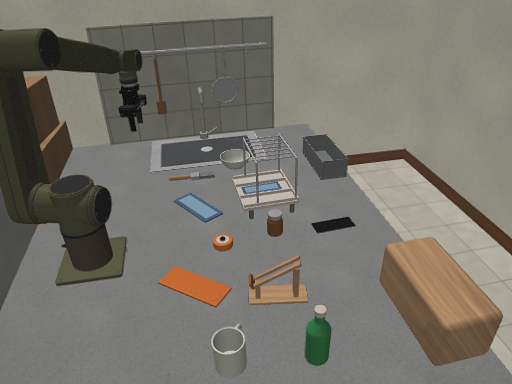

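View pics/top0.png

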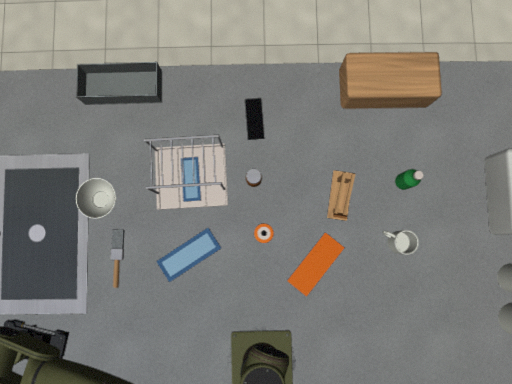

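The side view shows the small blue slip on the drainer at about (262,187), with a larger blue tray loose at (198,207). The stand is at about (277,280). In the top view the slip is at (191,180), the drainer front edge is at about row 208, and the stand is at (341,195). I'll enlarge these areas next.

```bash
python3 - <<'E'
import cv2
s=cv2.imread("pics/side0.png");t=cv2.imread("pics/top0.png")
def crop(im,x,y,w,h,k,n):cv2.imwrite(n,cv2.resize(im[y:y+h,x:x+w],None,fx=k,fy=k,interpolation=cv2.INTER_CUBIC))
crop(t,140,130,100,90,8,"pics/tc1.png");crop(t,310,160,60,70,8,"pics/tc2.png")
crop(s,225,130,80,90,6.5,"pics/sc1.png");crop(s,235,245,85,65,8,"pics/sc2.png")
E
```

```text
(no output)
```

View pics/tc1.png

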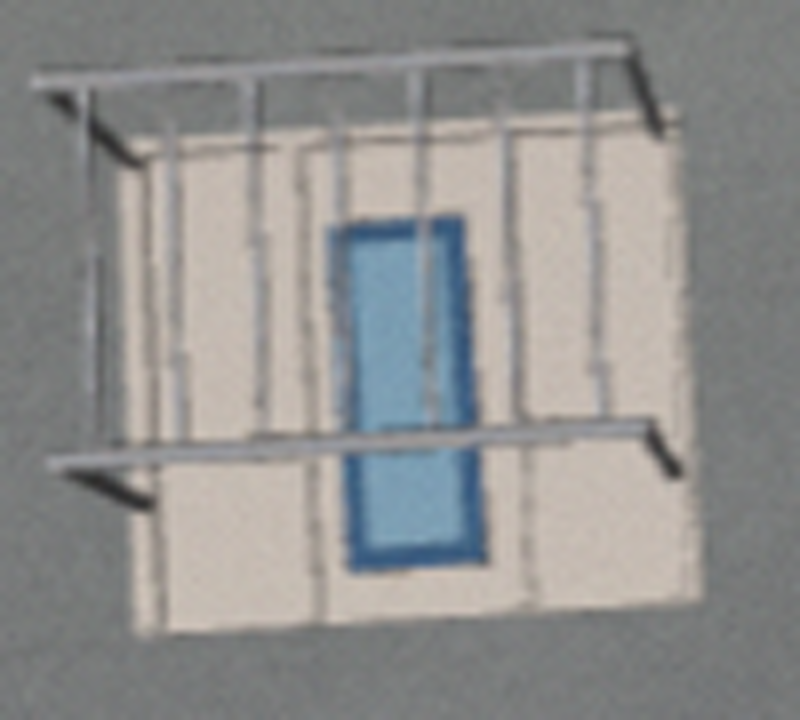

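View pics/tc2.png

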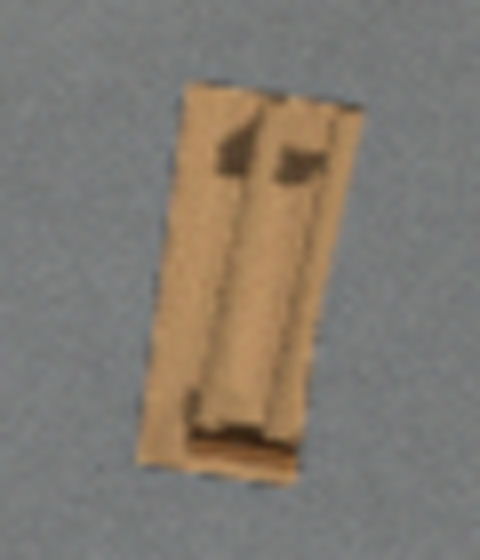

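View pics/sc1.png

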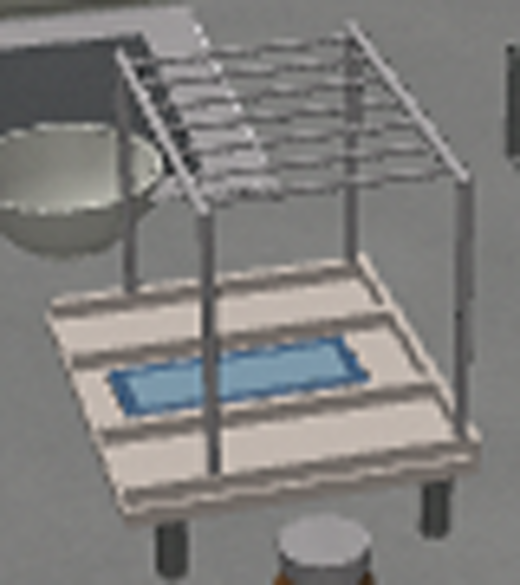

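View pics/sc2.png

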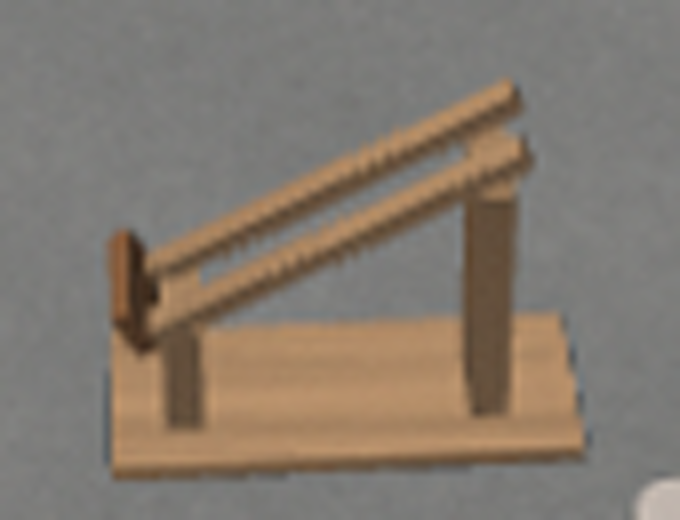

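```bash
cat > h.py <<'E'
import numpy as np,cv2,json
from scipy.optimize import least_squares
from plant import r
C={n:r.camera_params(n) for n in("side","top")}
def proj(n,P):
    p=C[n];K=np.array([[p["fx"],0,p["cx"]],[0,p["fy"],p["cy"]],[0,0,1.]])
    return cv2.projectPoints(np.asarray(P,float).reshape(-1,3),p["rvec"],p["tvec"],K,p["dist"])[0].reshape(-1,2)
def unc(uv,x,y,k): return [x+(uv[0]+.5)/k-.5,y+(uv[1]+.5)/k-.5]
def place(q,L):
    c,s=np.cos(q[2]),np.sin(q[2]);L=np.asarray(L,float)
    return np.c_[q[0]+c*L[:,0]-s*L[:,1],q[1]+s*L[:,0]+c*L[:,1],L[:,2]]
def fit(obs,q0):
    # obs: list (cam,local xyz,px)
    def f(q): return np.concatenate([(proj(n,place(q,[l]))[0]-u) for n,l,u in obs])
    s=least_squares(f,q0,loss="soft_l1"); print("q",s.x.round(4),np.degrees(s.x[2]).round(2)); print(f(s.x).reshape(-1,2).round(1).tolist()); return s.x
def show(n,x,y,w,h,k,fn):
    im=r.get_image(n);cv2.imwrite("pics/"+fn,cv2.resize(im[y:y+h,x:x+w,::-1],None,fx=k,fy=k,interpolation=cv2.INTER_CUBIC))
E
python3 - <<'E'
from h import *
T1=lambda u:unc(u,140,130,8);T2=lambda u:unc(u,310,160,8);S1=lambda u:unc(u,225,130,6.5);S2=lambda u:unc(u,235,245,8)
print("drainer")
d=fit([("top",[0,.12,.06],T1((135,635))),("top",[0,-.12,.06],T1((703,600))),("top",[.21,.12,.072],T1((120,140))),("top",[.21,-.12,.072],T1((680,108)))],[.5,.2,0])
fit([("top",[0,.12,.06],T1((135,635))),("top",[0,-.12,.06],T1((703,600))),("top",[.21,.12,.072],T1((120,140))),("top",[.21,-.12,.072],T1((680,108))),("side",[0,.116,.072],S1((52,302))),("side",[0,-.12,.06],S1((122,497))),("side",[.21,-.12,.072],S1((478,435)))],d)
print("plate")
a,b=.075,.03
to=[("top",[a,b,.065],T1((330,225))),("top",[a,-b,.065],T1((463,215))),("top",[-a,-b,.065],T1((488,563))),("top",[-a,b,.065],T1((352,572)))]
so=[("side",[-a,b,.065],S1((108,373))),("side",[a,b,.065],S1((340,335))),("side",[a,-b,.065],S1((370,378))),("side",[-a,-b,.065],S1((130,416)))]
p=fit(to,d);fit(to+so,d)
print("stand")
to=[("top",[.155,.035,.008],T2((185,82))),("top",[.155,-.035,.008],T2((365,105))),("top",[-.015,-.035,.008],T2((297,487))),("top",[-.015,.035,.008],T2((137,465)))]
so=[("side",[-.015,-.035,.008],S2((112,457))),("side",[.155,-.035,.008],S2((583,440))),("side",[.155,.035,.008],S2((562,315))),
("side",[.13,.02,.135],S2((512,80))),("side",[.13,-.02,.135],S2((525,145)))]
q=fit(to,[.5,-.2,0]);q=fit(to+so,[.5,-.2,0])
print(proj("top",[[0,0,0]]))
E
```

```text
drainer
q [0.5261 0.221  0.0332] 1.9
[[0.3, -0.3], [0.1, 0.3], [-0.4, -0.1], [-0.1, 0.1]]
q [0.526  0.2218 0.031 ] 1.78
[[0.1, -0.3], [-0.1, 0.4], [-0.5, -0.2], [-0.2, 0.2], [-0.5, -0.7], [0.2, 2.2], [0.5, 0.7]]
plate
q [0.6214 0.225  0.0604] 3.46
[[-0.4, -0.1], [0.5, -0.2], [0.3, -0.0], [-0.4, 0.3]]
q [0.6214 0.2252 0.0634] 3.63
[[-0.5, -0.0], [0.4, -0.3], [0.4, -0.0], [-0.4, 0.3], [-0.3, -0.4], [0.3, -0.2], [0.2, 0.3], [-0.2, 0.5]]
stand
q [ 0.4917 -0.2777 -0.1782] -10.21
[[1.0, -0.1], [-1.9, 0.2], [0.0, 0.1], [0.2, -0.2]]
q [ 0.4921 -0.2763 -0.1748] -10.01
[[0.4, -0.2], [-2.5, -0.0], [-0.4, 0.0], [-0.2, -0.3], [-0.1, 1.3], [0.5, 1.0], [0.1, -0.6], [-0.3, -0.4], [-0.3, 0.9]]
[[260.70581517 360.77696024]]
```

```bash
python3 - <<'E'
import cv2
s=cv2.imread("pics/side0.png");t=cv2.imread("pics/top0.png")
a=cv2.resize(s[40:140,90:170],None,fx=5,fy=5,interpolation=2);b=cv2.resize(t[300:384,0:90],None,fx=4,fy=4,interpolation=2)
import numpy as np
c=np.zeros((500,770,3),'uint8');c[:500,:400]=a;c[:336,405:765]=b;cv2.imwrite("pics/grip.png",c)
E
cat >> h.py <<'E'
from scipy.spatial.transform import Rotation as Ro
D=[.526,.2215,np.radians(1.85)]; S=[.492,-.277,np.radians(-10.1)]
def Rt(lean,psi):
    t,p=np.radians([lean,psi]);h=np.array([np.cos(p),np.sin(p),0]);x=np.sin(t)*h-np.cos(t)*np.array([0,0,1.]);y=np.array([-np.sin(p),np.cos(p),0]);return np.c_[x,y,np.cross(x,y)]
def plan(P1,R1,n=None):
    o=r.get_obs();P0,R0=o["tcp_pos"],o["eef_rot"]
    w=Ro.from_matrix(R0.T@R1).as_rotvec(degrees=True);d=R0.T@(np.array(P1)-P0)
    print("pos",P0.round(4),"slide_mm now-frame",(1000*d).round(1),"w",w.round(2),"F",o["wrist_force"].round(2))
    if n:
        R=R0
        for i in range(n):
            print((1000*R.T@(np.array(P1)-P0)/n).round(1),(w/n).round(2)); R=R@Ro.from_rotvec(w/n,degrees=True).as_matrix()
def inD(P): 
    c,s=np.cos(D[2]),np.sin(D[2]);d=np.array(P)-[D[0],D[1],0];return np.array([c*d[0]+s*d[1],-s*d[0]+c*d[1],d[2]])
E
python3 - <<'E'
from h import *
print("plate in D",inD([.6214,.2251,.0625]))
plan(place(D,[[-.09,.0,.17]])[0],Rt(45,2),10)
print(place(D,[[-.09,.0,.17]])[0])
E
```

```text
plate in D [0.09546649 0.00051833 0.0625    ]
pos [0.1467 0.6327 0.2325] slide_mm now-frame [  63.1 -337.9  375.4] w [-14.23 -44.76   6.01] F [ 0.53 -0.6  -0.49]
[  6.3 -33.8  37.5] [-1.42 -4.48  0.6 ]
[  8.8 -34.8  36.1] [-1.42 -4.48  0.6 ]
[ 11.2 -35.8  34.4] [-1.42 -4.48  0.6 ]
[ 13.5 -36.7  32.6] [-1.42 -4.48  0.6 ]
[ 15.5 -37.7  30.5] [-1.42 -4.48  0.6 ]
[ 17.4 -38.6  28.3] [-1.42 -4.48  0.6 ]
[ 19.1 -39.4  25.9] [-1.42 -4.48  0.6 ]
[ 20.6 -40.3  23.3] [-1.42 -4.48  0.6 ]
[ 21.9 -41.   20.7] [-1.42 -4.48  0.6 ]
[ 23.  -41.7  17.9] [-1.42 -4.48  0.6 ]
[0.43604691 0.21859453 0.17      ]
```

View pics/grip.png

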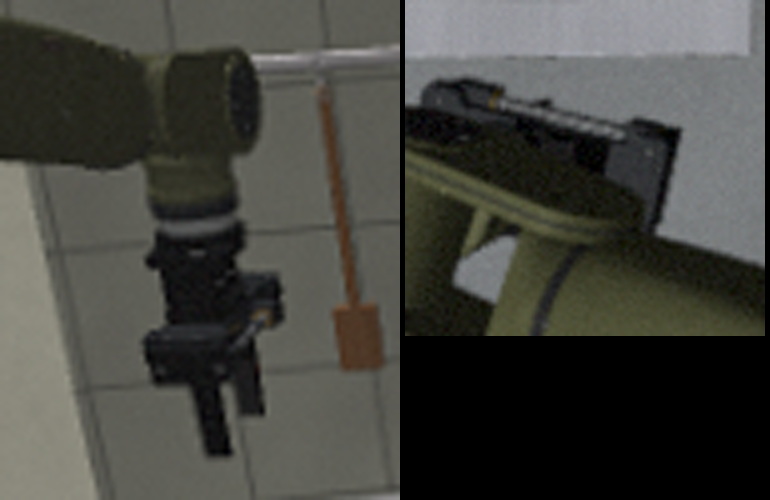

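The crops show that the gripper body is wide along the jaw direction, so pushing with the jaws level keeps the thin side of the body under the shelf bar. I'm moving to the approach pose in front of the lane.

Request:
{"api": "drive_tool", "payload": {"moves": [{"grip": 255,"slide": [6.3,-33.8,37.5],"angular": [-1.4,-4.5,0.6]},{"grip": 255,"slide": [8.8,-34.8,36],"angular": [-1.4,-4.5,0.6]},{"grip": 255,"slide": [11,-36,34],"angular": [-1.4,-4.5,0.6]},{"grip": 255,"slide": [13.5,-36.7,32.6],"angular": [-1.4,-4.5,0.6]},{"grip": 255,"slide": [15.5,-37.7,30.5],"angular": [-1.4,-4.5,0.6]},{"grip": 255,"slide": [17.4,-38.6,28.3],"angular": [-1.4,-4.5,0.6]},{"grip": 255,"slide": [19,-39.4,26],"angular": [-1.4,-4.5,0.6]},{"grip": 255,"slide": [20.6,-40.3,23.3],"angular": [-1.4,-4.5,0.6]},{"grip": 255,"slide": [22,-41,20.7],"angular": [-1.4,-4.5,0.6]},{"grip": 255,"slide": [23,-41.7,18],"angular": [-1.4,-4.5,0.6]}], "squeeze": 20}}

```text
t: 1.1
tcp_pos: [0.4329, 0.2273, 0.1732]
eef_rot: [[0.73, -0.054, 0.682], [0.033, 0.999, 0.043], [-0.683, -0.009, 0.731]]
wrist_force: [0.8, -0.6, -0.8]
finger_gap: 0.0202
```

```bash
python3 - <<'E'
from h import *
plan(place(D,[[-.09,.0,.17]])[0],Rt(45,2),6)
E
```

```text
pos [0.4329 0.2273 0.1732] slide_mm now-frame [ 4.2 -8.9 -0.5] w [ 1.1   1.94 -0.42] F [ 0.8  -0.63 -0.77]
[ 0.7 -1.5 -0.1] [ 0.18  0.32 -0.07]
[ 0.7 -1.5 -0.1] [ 0.18  0.32 -0.07]
[ 0.7 -1.5 -0.1] [ 0.18  0.32 -0.07]
[ 0.7 -1.5 -0.1] [ 0.18  0.32 -0.07]
[ 0.7 -1.5 -0.1] [ 0.18  0.32 -0.07]
[ 0.7 -1.5 -0. ] [ 0.18  0.32 -0.07]
```

```bash
python3 - <<'E'
from h import *
plan(place(D,[[.091,.0005,.10]])[0],Rt(45,2),10)
E
```

```text
pos [0.4329 0.2273 0.1732] slide_mm now-frame [184.2 -11.6  71.9] w [ 1.1   1.94 -0.42] F [ 0.8  -0.63 -0.77]
[18.4 -1.2  7.2] [ 0.11  0.19 -0.04]
[18.4 -1.1  7.3] [ 0.11  0.19 -0.04]
[18.4 -1.1  7.3] [ 0.11  0.19 -0.04]
[18.4 -1.1  7.4] [ 0.11  0.19 -0.04]
[18.3 -1.   7.4] [ 0.11  0.19 -0.04]
[18.3 -1.   7.5] [ 0.11  0.19 -0.04]
[18.3 -1.   7.6] [ 0.11  0.19 -0.04]
[18.3 -1.   7.6] [ 0.11  0.19 -0.04]
[18.2 -0.9  7.7] [ 0.11  0.19 -0.04]
[18.2 -0.9  7.8] [ 0.11  0.19 -0.04]
```

Request:
{"api": "drive_tool", "payload": {"moves": [{"grip": 255,"slide": [20,-1.5,8],"angular": [0.2,0.3,0]},{"grip": 255,"slide": [20,-1.5,8],"angular": [0.2,0.3,0]},{"grip": 255,"slide": [20,-1.5,8],"angular": [0.2,0.3,0]},{"grip": 255,"slide": [20,-1.5,8],"angular": [0.2,0.3,0]},{"grip": 255,"slide": [20,-1.5,8],"angular": [0.2,0.3,0]},{"grip": 255,"slide": [20,-1,8],"angular": [0.2,0.3,0]},{"grip": 255,"slide": [20,-1,8],"angular": [0.1,0.2,0]},{"grip": 255,"slide": [20,-1,8],"angular": [0,0,0]},{"grip": 255,"slide": [18,-1,8],"angular": [0,0,0]},{"grip": 255,"slide": [5,-1,2],"angular": [0,0,0]}]}}

```text
t: 2.1
tcp_pos: [0.6156, 0.2134, 0.0908]
eef_rot: [[0.693, -0.013, 0.721], [0.005, 1.0, 0.014], [-0.721, -0.006, 0.693]]
wrist_force: [0.1, 1.0, -0.3]
finger_gap: 0.0006
```

```bash
python3 - <<'E'
from h import *
plan(place(D,[[.091,.0005,.0855]])[0],Rt(45,2))
show("side",200,110,130,110,6,"s2.png")
E
```

```text
pos [0.6156 0.2134 0.0908] slide_mm now-frame [ 4.8 11.5 -2.5] w [-0.65 -1.12  1.13] F [ 0.12  0.97 -0.25]
```

View pics/s2.png

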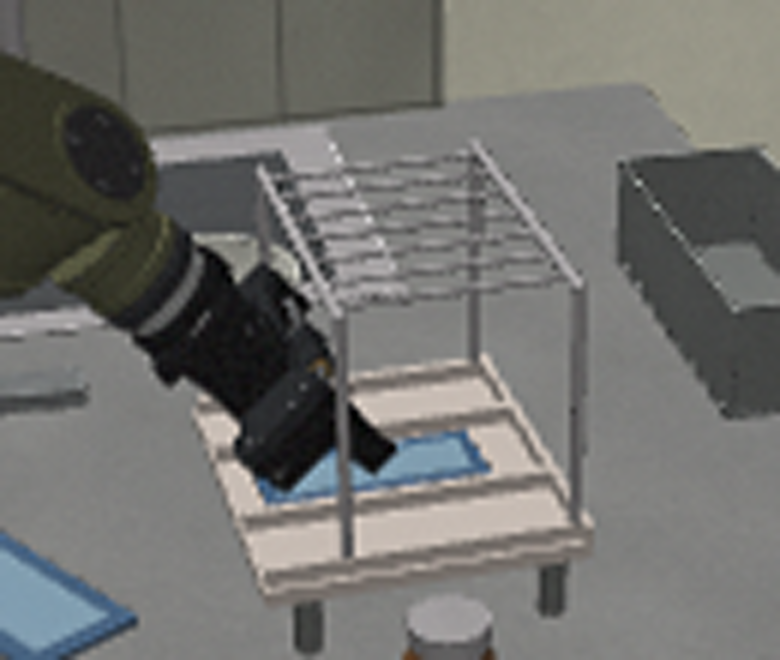

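The side view shows the fingertips at (380,465) in the crop, in the lane just above the slip and clear of the shelf bar. Next I centre sideways and lower gently.

Request:
{"api": "drive_tool", "payload": {"moves": [{"grip": 255,"slide": [0,3,0],"angular": [0,0,0.2]},{"grip": 255,"slide": [0,3,0],"angular": [0,0,0.2]},{"grip": 255,"slide": [0,3,0],"angular": [0,0,0.2]},{"grip": 255,"slide": [0,2,0],"angular": [0,0,0.2]},{"grip": 255,"slide": [0.7,0,-0.7],"angular": [0,0,0]},{"grip": 255,"slide": [0.7,0,-0.7],"angular": [0,0,0]},{"grip": 255,"slide": [0.7,0,-0.7],"angular": [0,0,0]},{"grip": 255,"slide": [0.7,0,-0.7],"angular": [0,0,0]},{"grip": 255,"slide": [0.7,0,-0.7],"angular": [0,0,0]},{"grip": 255,"slide": [0.7,0,-0.7],"angular": [0,0,0]}]}}

```text
t: 3.15
tcp_pos: [0.6114, 0.227, 0.0866]
eef_rot: [[0.691, -0.022, 0.722], [0.016, 1.0, 0.014], [-0.722, 0.002, 0.692]]
wrist_force: [0.0, -1.5, 1.5]
finger_gap: 0.0001
```

```bash
python3 - <<'E'
from h import *
plan(place(D,[[.091,.0005,.0855]])[0],Rt(45,2))
E
```

```text
pos [0.6114 0.227  0.0866] slide_mm now-frame [ 4.5 -2.2  3.2] w [-0.62 -1.25  0.45] F [ 0.03 -1.52  1.46]
```

Request:
{"api": "drive_tool", "payload": {"moves": [{"grip": 255,"slide": [0.8,0,-0.5],"angular": [0,0,0]},{"grip": 255,"slide": [0.8,0,-0.5],"angular": [0,0,0]},{"grip": 255,"slide": [0.8,0,-0.5],"angular": [0,0,0]},{"grip": 255,"slide": [0.8,0,-0.5],"angular": [0,0,0]},{"grip": 255,"slide": [0.8,0,-0.5],"angular": [0,0,0]},{"grip": 255,"slide": [0.8,0,-0.5],"angular": [0,0,0]},{"grip": 255,"slide": [0.8,0,-0.5],"angular": [0,0,0]},{"grip": 255,"slide": [0.8,0,-0.5],"angular": [0,0,0]},{"grip": 255,"slide": [0.8,0,-0.5],"angular": [0,0,0]},{"grip": 255,"slide": [0.8,0,-0.5],"angular": [0,0,0]}]}}

```text
t: 4.15
tcp_pos: [0.6174, 0.2306, 0.0862]
eef_rot: [[0.697, -0.019, 0.716], [0.013, 1.0, 0.013], [-0.717, 0.0, 0.697]]
wrist_force: [-1.7, -1.4, 5.6]
finger_gap: 0.0003
```

```bash
python3 - <<'E'
from h import *
plan(place(D,[[.091,.0005,.0855]])[0],Rt(45,2))
E
```

```text
pos [0.6174 0.2306 0.0862] slide_mm now-frame [ 0.1 -5.7 -0.9] w [-0.66 -0.78  0.63] F [-1.65 -1.36  5.63]
```

Request:
{"api": "drive_tool", "payload": {"moves": [{"grip": 255,"slide": [-2.8,-0.4,-4.2],"angular": [0,0,0]},{"grip": 255,"slide": [-2.8,-0.4,-4.2],"angular": [0,0,0]},{"grip": 255,"slide": [-2.8,-0.4,-4.2],"angular": [0,0,0]},{"grip": 255,"slide": [-2.8,-0.4,-4.2],"angular": [0,0,0]},{"grip": 255,"slide": [-2.8,-0.4,-4.2],"angular": [0,0,0]},{"grip": 255,"slide": [-2.8,-0.4,-4.2],"angular": [0,0,0]},{"grip": 255,"slide": [-2.8,-0.4,-4.2],"angular": [0,0,0]},{"grip": 255,"slide": [0.7,0,-0.7],"angular": [0,0,0]},{"grip": 255,"slide": [0.7,0,-0.7],"angular": [0,0,0]},{"grip": 255,"slide": [0.7,0,-0.7],"angular": [0,0,0]}]}}

```text
t: 5.15
tcp_pos: [0.5847, 0.2301, 0.086]
eef_rot: [[0.709, -0.023, 0.705], [0.02, 1.0, 0.013], [-0.705, 0.005, 0.709]]
wrist_force: [-1.0, -1.5, 6.6]
finger_gap: 0.0007
```

```bash
python3 - <<'E'
from h import *
plan(place(D,[[.022,.0005,.0862]])[0],Rt(45,2))
show("top",140,130,100,90,8,"t3.png");show("side",200,110,130,110,6,"s3.png")
E
```

```text
pos [0.5847 0.2301 0.086 ] slide_mm now-frame [-26.4  -6.6 -25.9] w [-0.67  0.15  0.3 ] F [-1.   -1.51  6.58]
```

View pics/t3.png

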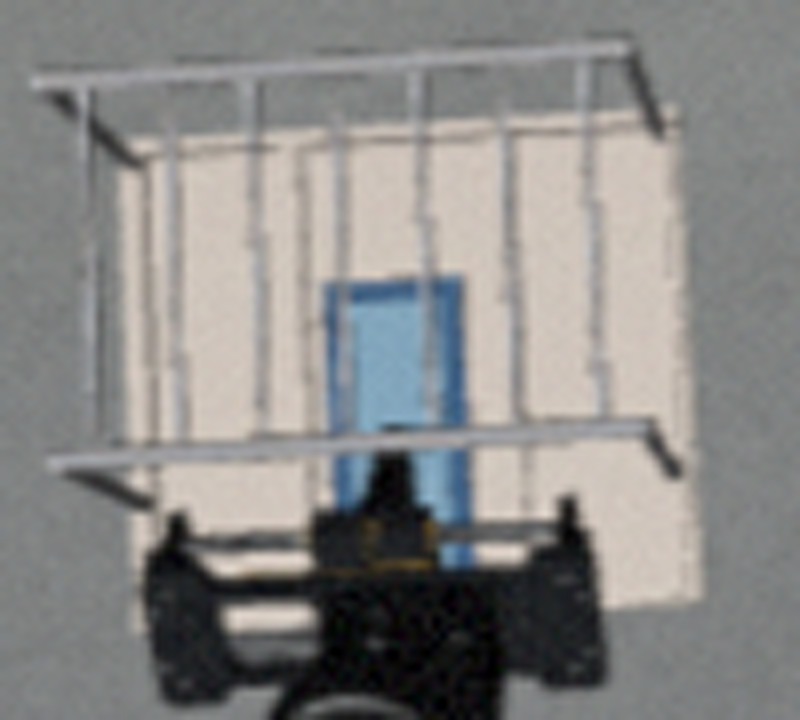

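View pics/s3.png

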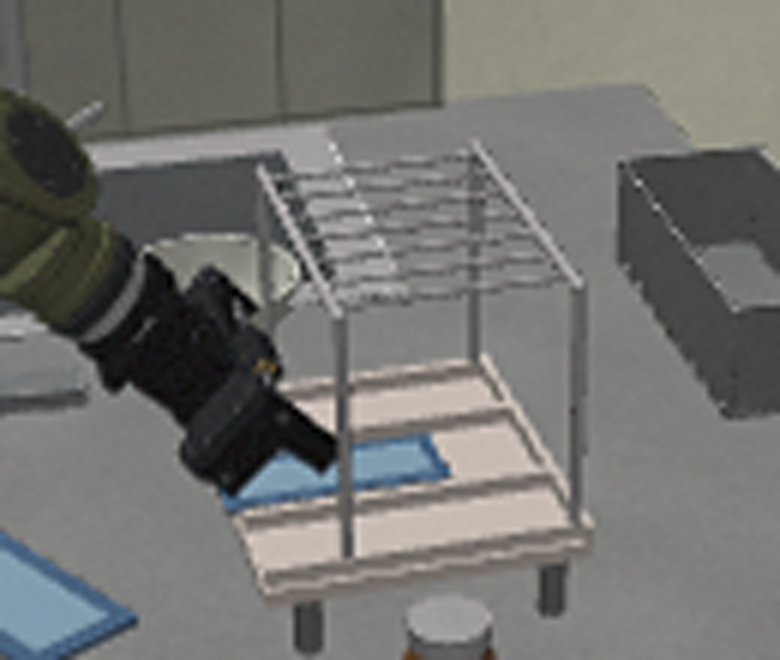

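The top crop shows the slip's rear edge moved from row about 220 to about 282, so it has come forward about 27 mm. The slip is straight and the fingertip is near its middle. I'll drag about 42 mm more.

Request:
{"api": "drive_tool", "payload": {"moves": [{"grip": 255,"slide": [-2.9,-0.6,-4.3],"angular": [0,0,0]},{"grip": 255,"slide": [-2.9,-0.6,-4.3],"angular": [0,0,0]},{"grip": 255,"slide": [-2.9,-0.6,-4.3],"angular": [0,0,0]},{"grip": 255,"slide": [-2.9,-0.6,-4.3],"angular": [0,0,0]},{"grip": 255,"slide": [-2.9,-0.6,-4.3],"angular": [0,0,0]},{"grip": 255,"slide": [-2.9,-0.6,-4.3],"angular": [0,0,0]},{"grip": 255,"slide": [-2.9,-0.6,-4.3],"angular": [0,0,0]},{"grip": 255,"slide": [-2.9,-0.6,-4.3],"angular": [0,0,0]},{"grip": 255,"slide": [0.7,0,-0.7],"angular": [0,0,0]},{"grip": 255,"slide": [0.5,0,-0.5],"angular": [0,0,0]}]}}

```text
t: 6.25
tcp_pos: [0.5461, 0.2275, 0.0858]
eef_rot: [[0.721, -0.029, 0.692], [0.028, 1.0, 0.013], [-0.692, 0.01, 0.721]]
wrist_force: [-1.0, -1.3, 7.4]
finger_gap: 0.0004
```

```bash
python3 - <<'E'
from h import *
plan(place(D,[[.022,.0005,.0862]])[0],Rt(45,2))
show("top",140,130,100,90,8,"t4.png");show("side",200,110,130,110,6,"s4.png")
E
```

```text
pos [0.5461 0.2275 0.0858] slide_mm now-frame [ 1.  -4.8  1.5] w [-0.67  1.17 -0.16] F [-0.96 -1.31  7.41]
```

View pics/t4.png

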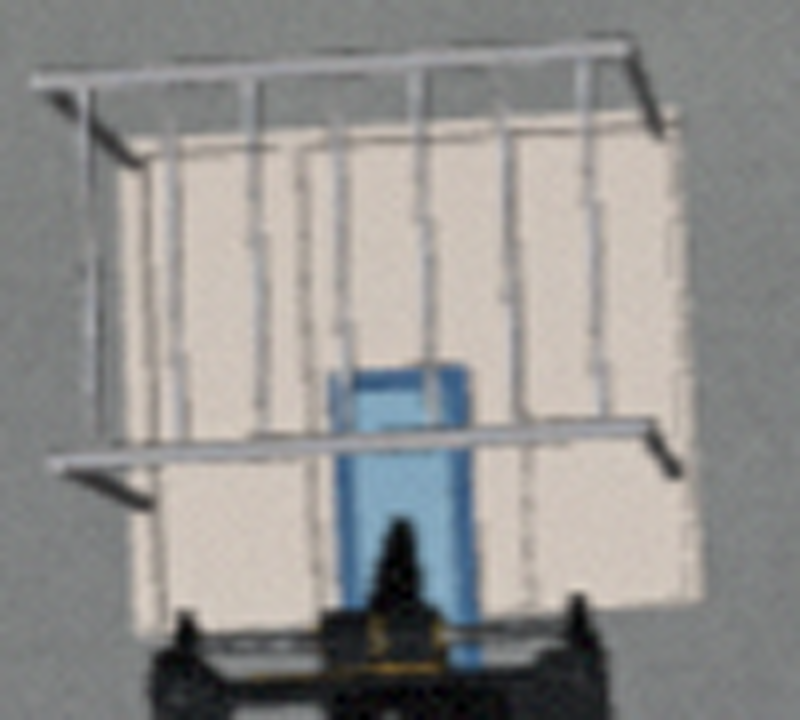

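View pics/s4.png

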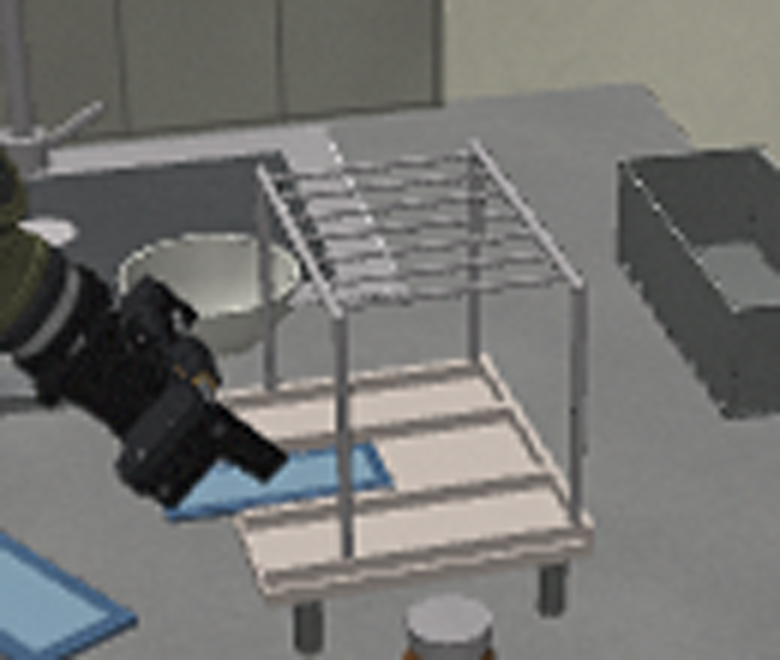

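The rear edge is now at about row 373, so total travel is about 66 mm, with the centre at drainer x≈0.03 and an overhang of about 45 mm. I'm lifting off and backing out.

Request:
{"api": "drive_tool", "payload": {"moves": [{"grip": 255,"slide": [-3,0,3],"angular": [0,0,0]},{"grip": 255,"slide": [-7,0,7],"angular": [0,0,0]},{"grip": 255,"slide": [-12,0,8],"angular": [0,0,0]},{"grip": 255,"slide": [-20,0,0],"angular": [0,0,0]},{"grip": 255,"slide": [-25,0,0],"angular": [0,0,0]},{"grip": 128,"slide": [-25,0,0],"angular": [0,4,0]},{"grip": 0,"slide": [-15,0,0],"angular": [0,8,0]},{"grip": 0,"slide": [-10,0,-8],"angular": [0,8,0]},{"grip": 0,"slide": [-5,0,-8],"angular": [0,8,0]},{"grip": 0,"slide": [-5,0,-8],"angular": [0,8,0]}]}}

```text
t: 7.35
tcp_pos: [0.4284, 0.2201, 0.1641]
eef_rot: [[0.114, -0.035, 0.993], [0.008, 0.999, 0.034], [-0.993, 0.004, 0.114]]
wrist_force: [1.1, -0.0, -0.2]
finger_gap: 0.0347
```

```bash
python3 - <<'E'
from h import *
show("top",140,130,100,90,8,"t5.png");show("side",200,110,130,110,6,"s5.png")
plan(place(D,[[-.03,.0,.12]])[0],Rt(0,3.5))
E
```

```text
pos [0.4314 0.2199 0.1646] slide_mm now-frame [52.1 -1.7 58.8] w [-1.64  6.94 -0.1 ] F [ 0.2  -0.08 -0.64]
```

View pics/t5.png

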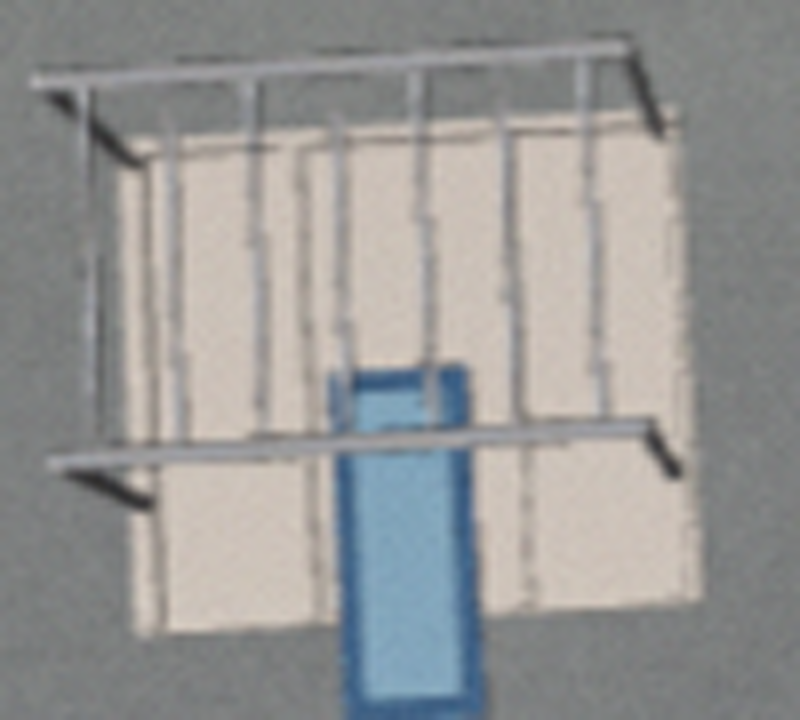

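View pics/s5.png

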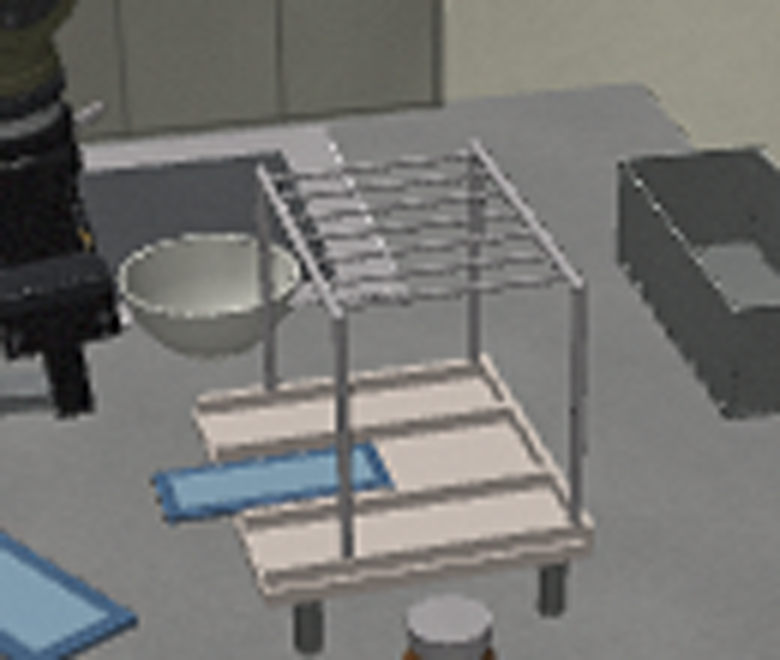

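```bash
python3 - <<'E'
from h import *
T=lambda u:unc(u,140,130,8);S_=lambda u:unc(u,200,110,6)
a,b=.075,.03
q=fit([("top",[a,b,.065],T((330,373))),("top",[a,-b,.065],T((467,365))),("top",[-a,b,.065],T((345,722))),("top",[-a,-b,.065],T((484,714))),
("side",[-a,b,.065],S_((153,470))),("side",[a,b,.065],S_((374,440))),("side",[a,-b,.065],S_((394,485))),("side",[-a,-b,.065],S_((168,517)))],[.55,.22,.05])
print(inD([q[0],q[1],.0625]))
g=place(q,[[-.05,0,.1]])[0]; print(g)
plan(g,Rt(0,np.degrees(q[2])),10)
E
```

```text
q [0.5575 0.2262 0.037 ] 2.12
[[-0.2, -0.2], [0.3, -0.2], [-0.3, 0.3], [0.1, 0.3], [-0.1, 0.2], [0.0, -0.0], [0.4, -0.2], [-0.0, 0.1]]
[0.03166254 0.00365292 0.0625    ]
[0.5075623  0.22432442 0.1       ]
pos [0.4314 0.2199 0.1646] slide_mm now-frame [73.4  1.7 67.9] w [-0.26  6.94 -0.19] F [ 0.2  -0.08 -0.64]
[7.3 0.2 6.8] [-0.03  0.69 -0.02]
[7.3 0.2 6.9] [-0.03  0.69 -0.02]
[7.2 0.2 7. ] [-0.03  0.69 -0.02]
[7.1 0.2 7.1] [-0.03  0.69 -0.02]
[7.  0.2 7.1] [-0.03  0.69 -0.02]
[6.9 0.2 7.2] [-0.03  0.69 -0.02]
[6.8 0.2 7.3] [-0.03  0.69 -0.02]
[6.7 0.2 7.4] [-0.03  0.69 -0.02]
[6.6 0.2 7.5] [-0.03  0.69 -0.02]
[6.6 0.2 7.6] [-0.03  0.69 -0.02]
```

Fit residuals are below 0.5 px. The slip's centre is at drainer (0.032, 0.004), yaw 2.1°, overhang 43 mm. I'm moving above the overhang with the jaws open.

Request:
{"api": "drive_tool", "payload": {"moves": [{"grip": 0,"slide": [2,0,2],"angular": [0,1.5,0]},{"grip": 0,"slide": [5,0.2,8],"angular": [0,1.5,0]},{"grip": 0,"slide": [5,0.2,10],"angular": [0,1.5,0]},{"grip": 0,"slide": [5,0.2,10],"angular": [0,1,0]},{"grip": 0,"slide": [6,0.2,10],"angular": [0,0.8,0]},{"grip": 0,"slide": [6,0.2,10],"angular": [0,0.5,0]},{"grip": 0,"slide": [6,0.2,10],"angular": [0,0.3,0]},{"grip": 0,"slide": [6,0.2,8],"angular": [0,0,0]},{"grip": 0,"slide": [4,0.2,3],"angular": [0,0,0]},{"grip": 0,"slide": [1,0,1],"angular": [0,0,0]}]}}

```text
t: 8.45
tcp_pos: [0.495, 0.2219, 0.1034]
eef_rot: [[-0.018, -0.036, 0.999], [-0.005, 0.999, 0.036], [-1.0, -0.004, -0.018]]
wrist_force: [-0.1, 0.6, -0.5]
finger_gap: 0.0947
```

```bash
cat > g.py <<'E'
from h import *
q=[.5575,.2262,.037]
plan(place(q,[[-.053,0,.0635]])[0],Rt(0,2.1))
E
python3 g.py
```

```text
pos [0.495  0.2219 0.1034] slide_mm now-frame [39.7  2.1 10.3] w [-0.02 -1.04  0.23] F [-0.14  0.6  -0.51]
```

Request:
{"api": "drive_tool", "payload": {"moves": [{"grip": 0,"slide": [0,1,4],"angular": [0,-0.5,0]},{"grip": 0,"slide": [0,1,4],"angular": [0,-0.5,0]},{"grip": 0,"slide": [0,0,2],"angular": [0,0,0]},{"grip": 0,"slide": [6,0,0],"angular": [0,0,0]},{"grip": 0,"slide": [8,0,0],"angular": [0,0,0]},{"grip": 0,"slide": [8,0,0],"angular": [0,0,0]},{"grip": 0,"slide": [6,0,0],"angular": [0,0,0]},{"grip": 0,"slide": [4,0,0],"angular": [0,0,0]},{"grip": 0,"slide": [3,0,0],"angular": [0,0,0]},{"grip": 0,"slide": [0,0,0],"angular": [0,0,0]}]}}

```text
t: 9.45
tcp_pos: [0.5044, 0.2244, 0.0649]
eef_rot: [[0.001, -0.037, 0.999], [-0.004, 0.999, 0.037], [-1.0, -0.004, 0.001]]
wrist_force: [-0.1, -0.8, 0.2]
finger_gap: 0.0952
```

```bash
python3 g.py; python3 - <<'E'
from h import *
show("side",200,110,130,110,6,"s6.png")
E
```

```text
pos [0.5044 0.2244 0.0649] slide_mm now-frame [ 1.4 -0.1  0.1] w [0.02 0.04 0.24] F [-0.13 -0.77  0.23]
```

View pics/s6.png

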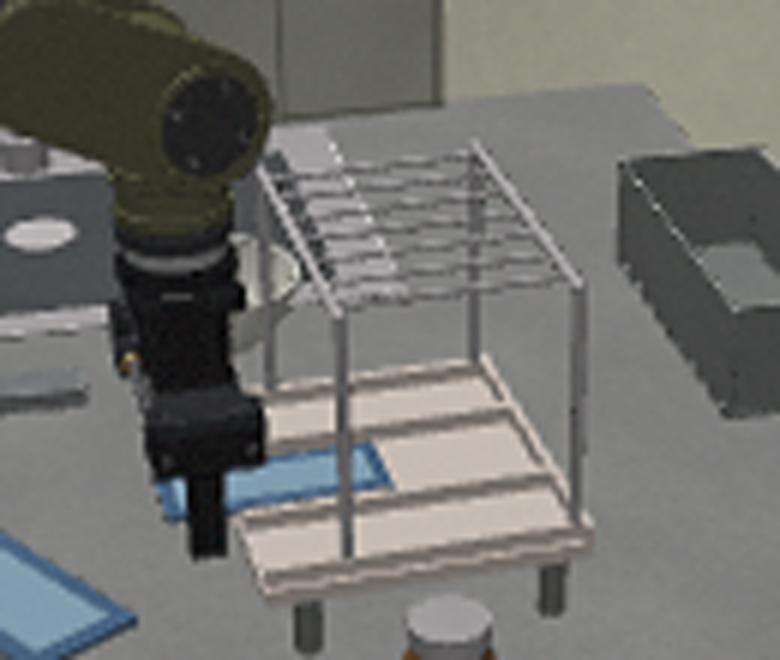

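The near finger at (207,510) straddles the overhang in front of the board edge. I'm closing on the slip's sides.

Request:
{"api": "drive_tool", "payload": {"moves": [{"grip": 255,"slide": [0.3,0,0],"angular": [0,0,0]},{"grip": 255,"slide": [0.3,0,0],"angular": [0,0,0]},{"grip": 255,"slide": [0,0,0],"angular": [0,0,0]},{"grip": 255,"slide": [0,0,0],"angular": [0,0,0]},{"grip": 255,"slide": [0,0,0],"angular": [0,0,0]},{"grip": 255,"slide": [0,0,0],"angular": [0,0,0]},{"grip": 255,"slide": [0,0,0],"angular": [0,0,0]},{"grip": 255,"slide": [0,0,0],"angular": [0,0,0]},{"grip": 255,"slide": [0,0,0],"angular": [0,0,0]},{"grip": 255,"slide": [0,0,0],"angular": [0,0,0]}], "squeeze": 50}}

```text
t: 10.5
tcp_pos: [0.5055, 0.2247, 0.0658]
eef_rot: [[0.004, -0.037, 0.999], [-0.003, 0.999, 0.037], [-1.0, -0.003, 0.003]]
wrist_force: [-1.0, -0.9, -0.1]
finger_gap: 0.0594
```

```bash
python3 g.py
```

```text
pos [0.5055 0.2247 0.0658] slide_mm now-frame [ 2.3 -0.4 -1. ] w [0.02 0.2  0.19] F [-1.   -0.92 -0.05]
```

Request:
{"api": "drive_tool", "payload": {"moves": [{"grip": 255,"slide": [-2,0,0],"angular": [0,0,0]},{"grip": 255,"slide": [-3,0,0],"angular": [0,0,0]},{"grip": 255,"slide": [-4,0,0],"angular": [0,0,0]},{"grip": 255,"slide": [-4,0,0],"angular": [0,0,0]},{"grip": 255,"slide": [-4,0,0],"angular": [0,0,0]},{"grip": 255,"slide": [-4,0,0],"angular": [0,0,0]},{"grip": 255,"slide": [-4,0,0],"angular": [0,0,0]},{"grip": 255,"slide": [-3,0,0],"angular": [0,0,0]},{"grip": 255,"slide": [0,0,0],"angular": [0,0,0]},{"grip": 255,"slide": [0,0,0],"angular": [0,0,0]}]}}

```text
t: 11.5
tcp_pos: [0.5051, 0.2248, 0.0964]
eef_rot: [[0.003, -0.037, 0.999], [-0.003, 0.999, 0.037], [-1.0, -0.003, 0.003]]
wrist_force: [0.7, -0.2, -1.2]
finger_gap: 0.0593
```

```bash
python3 g.py; python3 - <<'E'
from h import *
show("side",200,110,130,110,6,"s7.png")
E
```

```text
pos [0.5051 0.2248 0.0964] slide_mm now-frame [32.9 -0.4 -0.7] w [0.02 0.17 0.19] F [ 0.66 -0.17 -1.17]
```

View pics/s7.png

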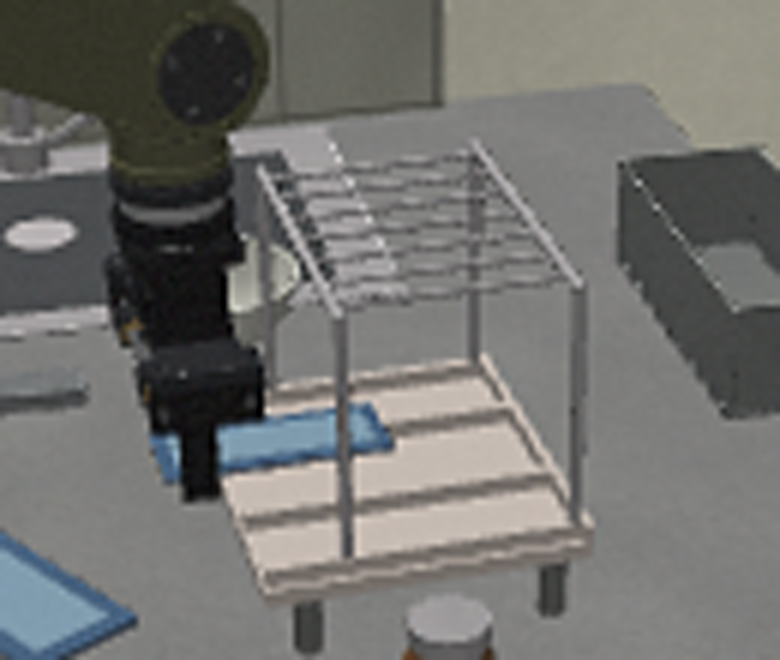

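The slip is held level, clear of the ribs, with a gap of 59 mm. I'm backing out from under the shelf and raising it.

Request:
{"api": "drive_tool", "payload": {"moves": [{"grip": 255,"slide": [0,0,-8],"angular": [0,0,0]},{"grip": 255,"slide": [-2,0,-15],"angular": [0,0,0]},{"grip": 255,"slide": [-4,0,-18],"angular": [0,0,0]},{"grip": 255,"slide": [-8,0,-18],"angular": [0,0,0]},{"grip": 255,"slide": [-10,0,-18],"angular": [0,0,0]},{"grip": 255,"slide": [-12,0,-18],"angular": [0,0,0]},{"grip": 255,"slide": [-12,0,-18],"angular": [0,0,0]},{"grip": 255,"slide": [-12,0,-15],"angular": [0,0,0]},{"grip": 255,"slide": [-10,0,-12],"angular": [0,0,0]},{"grip": 255,"slide": [-5,0,-6],"angular": [0,0,0]}]}}

```text
t: 12.55
tcp_pos: [0.347, 0.2177, 0.1685]
eef_rot: [[-0.007, -0.036, 0.999], [-0.007, 0.999, 0.036], [-1.0, -0.006, -0.008]]
wrist_force: [0.8, 0.3, -0.5]
finger_gap: 0.0592
```

```bash
cat >> h.py <<'E'
def slope(p,dz=0):  # slope-frame xyz -> world
    c,s=np.cos(np.radians(30)),np.sin(np.radians(30)); x,y,z=p
    return place(S,[[c*x-s*z,y,.06+s*x+c*z]])[0]
E
python3 - <<'E'
from h import *
P=slope([.0287,0,.0958]); print(P)
plan(P,Rt(30,-10.1),20)
E
```

```text
[ 0.46931205 -0.27295866  0.15731523]
pos [0.347  0.2177 0.1685] slide_mm now-frame [  13.5 -494.7  104.5] w [ 12.01 -30.28  -2.8 ] F [ 0.8   0.26 -0.5 ]
[  0.7 -24.7   5.2] [ 0.6  -1.51 -0.14]
[  0.9 -24.7   5.5] [ 0.6  -1.51 -0.14]
[  1.1 -24.6   5.7] [ 0.6  -1.51 -0.14]
[  1.3 -24.6   5.9] [ 0.6  -1.51 -0.14]
[  1.5 -24.5   6.1] [ 0.6  -1.51 -0.14]
[  1.7 -24.4   6.4] [ 0.6  -1.51 -0.14]
[  2.  -24.3   6.6] [ 0.6  -1.51 -0.14]
[  2.2 -24.3   6.8] [ 0.6  -1.51 -0.14]
[  2.4 -24.2   7. ] [ 0.6  -1.51 -0.14]
[  2.7 -24.1   7.1] [ 0.6  -1.51 -0.14]
[  2.9 -24.    7.3] [ 0.6  -1.51 -0.14]
[  3.2 -23.9   7.5] [ 0.6  -1.51 -0.14]
[  3.5 -23.9   7.6] [ 0.6  -1.51 -0.14]
[  3.7 -23.8   7.8] [ 0.6  -1.51 -0.14]
[  4.  -23.7   8. ] [ 0.6  -1.51 -0.14]
[  4.3 -23.6   8.1] [ 0.6  -1.51 -0.14]
[  4.5 -23.5   8.2] [ 0.6  -1.51 -0.14]
[  4.8 -23.4   8.3] [ 0.6  -1.51 -0.14]
[  5.1 -23.3   8.5] [ 0.6  -1.51 -0.14]
[  5.4 -23.2   8.6] [ 0.6  -1.51 -0.14]
```

Request:
{"api": "drive_tool", "payload": {"moves": [{"grip": 255,"slide": [0,-10,0],"angular": [0,0,0]},{"grip": 255,"slide": [0,-20,2],"angular": [0.6,-1.5,0]},{"grip": 255,"slide": [0,-28,3],"angular": [0.6,-1.5,0]},{"grip": 255,"slide": [0,-30,4],"angular": [0.6,-1.5,0]},{"grip": 255,"slide": [0,-30,4],"angular": [0.6,-1.5,0]},{"grip": 255,"slide": [0,-30,4],"angular": [0.6,-1.5,0]},{"grip": 255,"slide": [0,-30,4],"angular": [0.6,-1.5,0]},{"grip": 255,"slide": [0,-30,4],"angular": [0.6,-1.5,0]},{"grip": 255,"slide": [0,-28,4],"angular": [0.6,-1.5,0]},{"grip": 255,"slide": [0,-20,4],"angular": [0.6,-1.5,0]}]}}

```text
t: 13.55
tcp_pos: [0.3775, -0.0514, 0.1679]
eef_rot: [[0.229, 0.055, 0.972], [-0.014, 0.999, -0.053], [-0.973, -0.001, 0.23]]
wrist_force: [-0.3, -0.4, -1.0]
finger_gap: 0.059
```

```bash
python3 - <<'E'
from h import *
P=slope([.0287,0,.0958])
plan(P,Rt(30,-10.1),10)
E
```

```text
pos [ 0.3775 -0.0514  0.1679] slide_mm now-frame [  34.4 -216.2   98.5] w [  6.52 -16.69  -2.51] F [-0.3  -0.38 -1.  ]
[  3.4 -21.6   9.8] [ 0.65 -1.67 -0.25]
[  3.8 -21.5  10. ] [ 0.65 -1.67 -0.25]
[  4.2 -21.4  10.1] [ 0.65 -1.67 -0.25]
[  4.6 -21.2  10.2] [ 0.65 -1.67 -0.25]
[  5.  -21.1  10.3] [ 0.65 -1.67 -0.25]
[  5.4 -20.9  10.4] [ 0.65 -1.67 -0.25]
[  5.8 -20.8  10.5] [ 0.65 -1.67 -0.25]
[  6.2 -20.7  10.6] [ 0.65 -1.67 -0.25]
[  6.6 -20.5  10.6] [ 0.65 -1.67 -0.25]
[  7.  -20.4  10.6] [ 0.65 -1.67 -0.25]
```

Request:
{"api": "drive_tool", "payload": {"moves": [{"grip": 255,"slide": [2,-22,10],"angular": [0.7,-1.9,-0.2]},{"grip": 255,"slide": [3,-24,11],"angular": [0.7,-1.9,-0.2]},{"grip": 255,"slide": [4,-26,12],"angular": [0.7,-1.9,-0.3]},{"grip": 255,"slide": [5,-26,12],"angular": [0.7,-1.9,-0.3]},{"grip": 255,"slide": [5,-26,12],"angular": [0.7,-1.9,-0.3]},{"grip": 255,"slide": [5,-25,12],"angular": [0.7,-1.9,-0.3]},{"grip": 255,"slide": [6,-24,12],"angular": [0.7,-1.9,-0.3]},{"grip": 255,"slide": [6,-18,10],"angular": [0.7,-1.8,-0.3]},{"grip": 255,"slide": [4,-10,6],"angular": [0.5,-1.5,-0.3]},{"grip": 255,"slide": [0,-4,2],"angular": [0,0,0]}]}}

```text
t: 14.55
tcp_pos: [0.4548, -0.286, 0.157]
eef_rot: [[0.487, 0.187, 0.853], [-0.098, 0.982, -0.16], [-0.868, -0.006, 0.496]]
wrist_force: [0.0, -0.2, -1.3]
finger_gap: 0.0591
```

```bash
python3 - <<'E'
from h import *
P=slope([.0287,0,.0958])
plan(P,Rt(30,-10.1))
show("top",290,140,100,90,8,"t8.png");show("side",210,190,130,110,6,"s8.png")
E
```

```text
pos [ 0.4548 -0.286   0.157 ] slide_mm now-frame [ 5.5 15.5 10.4] w [-0.45 -0.24  0.64] F [ 0.   -0.21 -1.33]
```

View pics/t8.png

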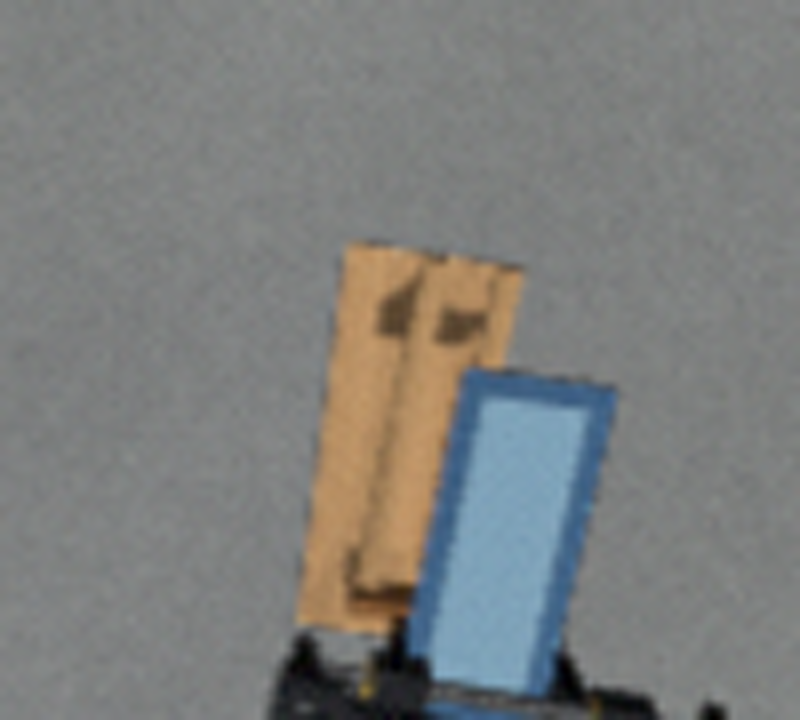

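View pics/s8.png

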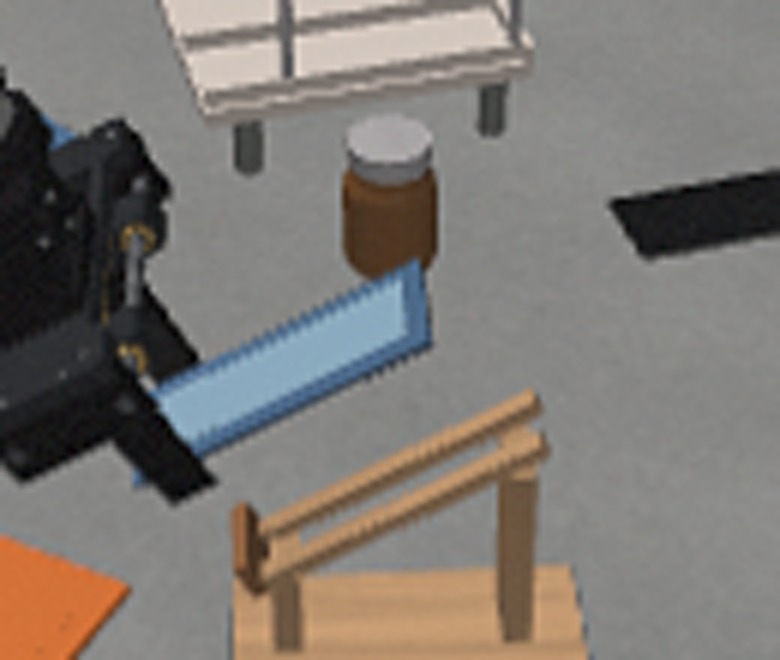

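The slip is in the fingers and parallel to the slope, about 16 mm to the right and 11 mm downhill of target. I'll check the in-hand offset by projection.

```bash
python3 - <<'E'
from h import *
o=r.get_obs();P,R=o["tcp_pos"],o["eef_rot"]
off=np.array([.0033,-.0004,.0523])
L=[[-.0025,s*.03,.075] for s in(1,-1)]
W=np.array([P+R@(off+l) for l in L])
for n,x,y,k in(("top",290,140,8),("side",210,190,6)):
    print(n,((proj(n,W)-[x,y]+.5)*k-.5).round(0))
# refit stand with current side/top stand points
T=lambda u:unc(u,290,140,8);Q=lambda u:unc(u,210,190,6)
c=np.cos(np.pi/6);
def sl(x,y,z): return [c*x-.5*z,y,.06+.5*x+c*z]
fit([("top",[.155,.035,.008],T((345,242))),("top",[-.015,.035,.008],T((297,627))),
("side",sl(.15,.02,0),Q((533,390))),("side",sl(.15,-.02,0),Q((543,432))),("side",sl(-.008,.022,.012),Q((236,503))),("side",sl(-.008,-.022,.012),Q((250,563)))],S)
E
```

```text
top [[466. 367.]
 [621. 393.]]
side [[420. 253.]
 [428. 337.]]
q [ 0.4937 -0.2752 -0.1632] -9.35
[[-0.4, -0.6], [-0.5, -0.9], [0.2, -1.1], [0.3, 1.3], [-0.3, 0.3], [-2.4, 1.1]]
```

```bash
sed -i 's/S=\[.492,-.277,np.radians(-10.1)\]/S=[.4925,-.2763,np.radians(-9.8)]/' h.py; cat > p.py <<'E'
from h import *
import sys
plan(slope([.0292,0.0004,float(sys.argv[1])]),Rt(30,-9.8))
E
python3 p.py .0308
```

```text
pos [ 0.4554 -0.2856  0.1581] slide_mm now-frame [71.4 17.  10.5] w [-0.65 -0.18  0.8 ] F [-0.38 -0.42 -1.59]
```

Request:
{"api": "drive_tool", "payload": {"moves": [{"grip": 255,"slide": [0,3,2],"angular": [-0.1,0,0.1]},{"grip": 255,"slide": [3,4,3],"angular": [-0.2,0,0.2]},{"grip": 255,"slide": [6,4,3],"angular": [-0.2,0,0.2]},{"grip": 255,"slide": [10,3,2],"angular": [-0.2,-0.1,0.2]},{"grip": 255,"slide": [10,2,1],"angular": [0,-0.1,0.1]},{"grip": 255,"slide": [10,0,0],"angular": [0,0,0]},{"grip": 255,"slide": [10,0,0],"angular": [0,0,0]},{"grip": 255,"slide": [8,0,0],"angular": [0,0,0]},{"grip": 255,"slide": [4,0,0],"angular": [0,0,0]},{"grip": 255,"slide": [0,0,0],"angular": [0,0,0]}]}}

```text
t: 15.65
tcp_pos: [0.5011, -0.2728, 0.105]
eef_rot: [[0.491, 0.163, 0.856], [-0.081, 0.987, -0.142], [-0.867, 0.001, 0.498]]
wrist_force: [0.0, -0.9, -0.9]
finger_gap: 0.0592
```

```bash
python3 p.py .0058; python3 - <<'E'
from h import *
show("top",290,140,100,90,8,"t9.png");show("side",210,220,110,95,7,"s9.png")
E
```

```text
pos [ 0.5011 -0.2728  0.105 ] slide_mm now-frame [29.2 -4.6 -0.1] w [ 0.33 -0.15 -0.24] F [ 0.05 -0.93 -0.94]
```

View pics/t9.png

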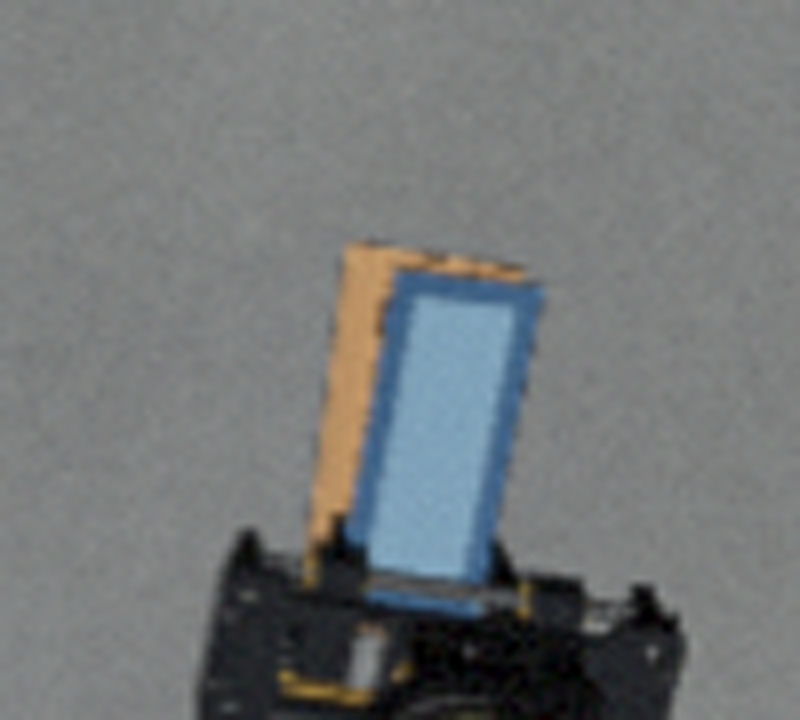

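View pics/s9.png

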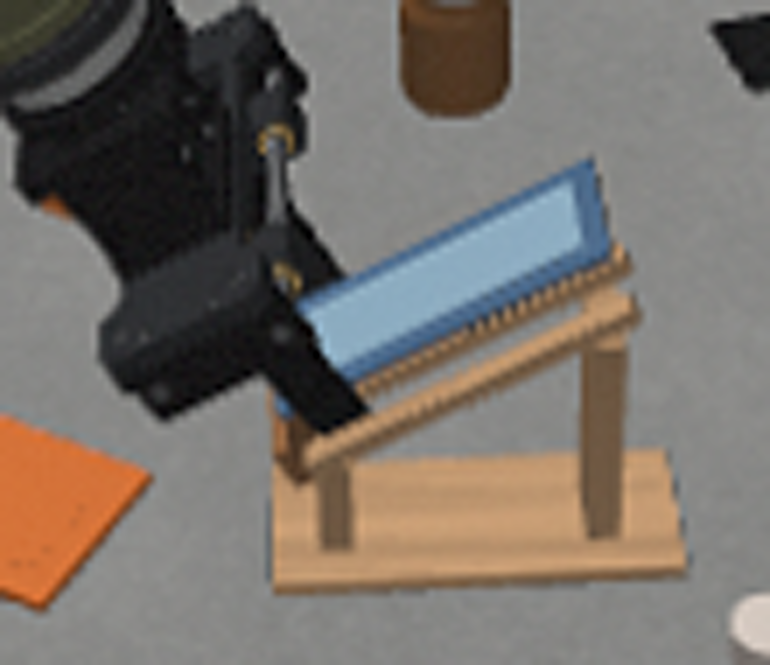

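Request:
{"api": "drive_tool", "payload": {"moves": [{"grip": 255,"slide": [1,-1.5,0.5],"angular": [0.1,0,-0.1]},{"grip": 255,"slide": [2,-1.5,0.5],"angular": [0.1,0,-0.1]},{"grip": 255,"slide": [3,-1,0.5],"angular": [0.1,0,0]},{"grip": 255,"slide": [3,-0.6,0.5],"angular": [0,0,0]},{"grip": 255,"slide": [3,0,0],"angular": [0,0,0]},{"grip": 255,"slide": [3,0,0],"angular": [0,0,0]},{"grip": 255,"slide": [3,0,0],"angular": [0,0,0]},{"grip": 255,"slide": [3,0,0],"angular": [0,0,0]},{"grip": 255,"slide": [2,0,0],"angular": [0,0,0]},{"grip": 255,"slide": [0,0,0],"angular": [0,0,0]}]}}

```text
t: 16.75
tcp_pos: [0.5149, -0.2815, 0.0871]
eef_rot: [[0.493, 0.171, 0.853], [-0.087, 0.985, -0.147], [-0.865, -0.002, 0.501]]
wrist_force: [-0.0, -0.1, -0.7]
finger_gap: 0.059
```

```bash
python3 p.py .0058; python3 - <<'E'
from h import *
show("side",210,220,110,95,7,"s10.png")
E
```

```text
pos [ 0.5149 -0.2815  0.0871] slide_mm now-frame [ 6.2  1.7 -4.2] w [0.02 0.07 0.13] F [-0.04 -0.07 -0.73]
```

View pics/s10.png

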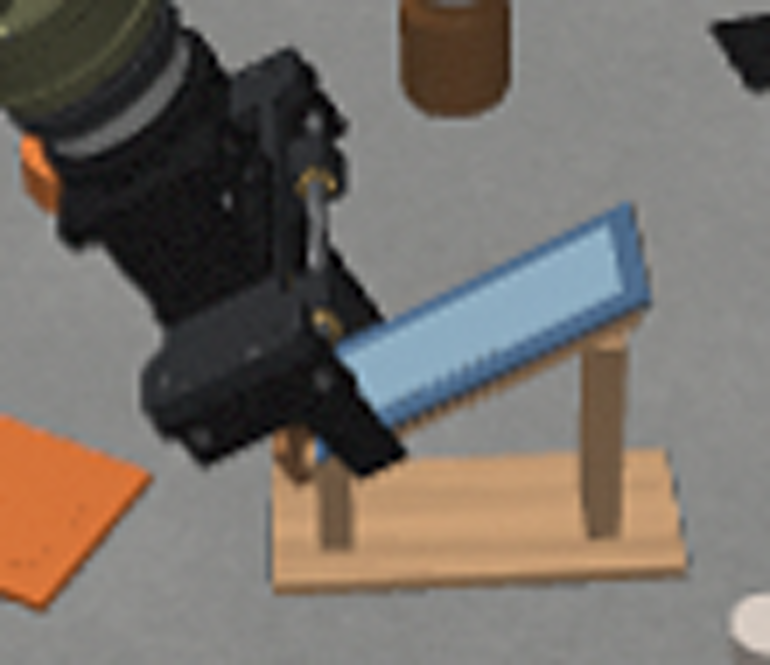

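The slip is just above the bars, parallel to them, with a visible gap to the ledge at (300,455). I'm lowering the last few mm with small corrections.

Request:
{"api": "drive_tool", "payload": {"moves": [{"grip": 255,"slide": [0.6,0.6,-1],"angular": [0,0,0]},{"grip": 255,"slide": [0.6,0.6,-1],"angular": [0,0,0]},{"grip": 255,"slide": [0.6,0.4,-1],"angular": [0,0,0]},{"grip": 255,"slide": [0.6,0,-0.6],"angular": [0,0,0]},{"grip": 255,"slide": [0.6,0,0],"angular": [0,0,0]},{"grip": 255,"slide": [0.6,0,0],"angular": [0,0,0]},{"grip": 255,"slide": [0.6,0,0],"angular": [0,0,0]},{"grip": 255,"slide": [0.6,0,0],"angular": [0,0,0]},{"grip": 255,"slide": [0.6,0,0],"angular": [0,0,0]},{"grip": 255,"slide": [0.5,0,0],"angular": [0,0,0]}]}}

```text
t: 17.8
tcp_pos: [0.5151, -0.28, 0.0804]
eef_rot: [[0.494, 0.171, 0.852], [-0.088, 0.985, -0.147], [-0.865, -0.003, 0.502]]
wrist_force: [0.5, 0.2, -1.2]
finger_gap: 0.0594
```

```bash
python3 p.py .0058
```

```text
pos [ 0.5151 -0.28    0.0804] slide_mm now-frame [ 0.4  0.2 -0.9] w [0.03 0.14 0.16] F [ 0.47  0.21 -1.17]
```

Request:
{"api": "drive_tool", "payload": {"moves": [{"grip": 255,"slide": [0.5,0,0],"angular": [0,0,0]},{"grip": 255,"slide": [0.5,0,0],"angular": [0,0,0]},{"grip": 255,"slide": [0.5,0,0],"angular": [0,0,0]},{"grip": 255,"slide": [0.5,0,0],"angular": [0,0,0]},{"grip": 255,"slide": [0.5,0,0],"angular": [0,0,0]},{"grip": 255,"slide": [0.5,0,0],"angular": [0,0,0]},{"grip": 255,"slide": [0.5,0,0],"angular": [0,0,0]},{"grip": 255,"slide": [0.5,0,0],"angular": [0,0,0]},{"grip": 255,"slide": [0.5,0,0],"angular": [0,0,0]},{"grip": 255,"slide": [0.5,0,0],"angular": [0,0,0]}]}}

```text
t: 18.8
tcp_pos: [0.5155, -0.2802, 0.0801]
eef_rot: [[0.491, 0.167, 0.855], [-0.084, 0.986, -0.144], [-0.867, -0.001, 0.498]]
wrist_force: [-7.1, 1.5, 6.4]
finger_gap: 0.0592
```

```bash
python3 p.py .0058;python3 - <<'E'
from h import *
show("side",210,220,110,95,7,"s11.png")
E
```

```text
pos [ 0.5155 -0.2802  0.0801] slide_mm now-frame [-0.1  0.4 -1.1] w [ 0.21 -0.11 -0.05] F [-7.06  1.52  6.35]
```

View pics/s11.png

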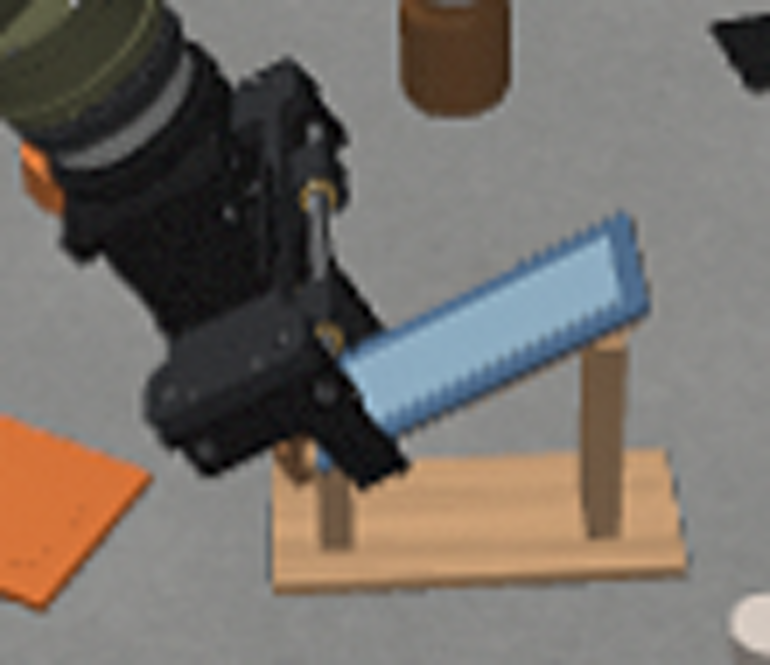

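A force of about 9 N along the slope normal at the expected height says the slip is resting on the bars, and it looks flat. I'm releasing it.

Request:
{"api": "drive_tool", "payload": {"moves": [{"grip": 200,"slide": [0,0,0],"angular": [0,0,0]},{"grip": 0,"slide": [0,0,0],"angular": [0,0,0]},{"grip": 0,"slide": [0,0,0],"angular": [0,0,0]},{"grip": 0,"slide": [0,0,0],"angular": [0,0,0]},{"grip": 0,"slide": [0,0,0],"angular": [0,0,0]},{"grip": 0,"slide": [0,0,0],"angular": [0,0,0]},{"grip": 0,"slide": [0,0,0],"angular": [0,0,0]},{"grip": 0,"slide": [0,0,0],"angular": [0,0,0]},{"grip": 0,"slide": [0,0,0],"angular": [0,0,0]},{"grip": 0,"slide": [0,0,0],"angular": [0,0,0]}]}}

```text
t: 19.85
tcp_pos: [0.5165, -0.281, 0.0813]
eef_rot: [[0.493, 0.167, 0.854], [-0.086, 0.986, -0.144], [-0.866, -0.002, 0.501]]
wrist_force: [0.7, 0.2, -0.3]
finger_gap: 0.0954
```

```bash
python3 p.py .0058;python3 - <<'E'
from h import *
show("side",210,220,110,95,7,"s12.png");show("top",290,140,100,90,8,"t12.png")
E
```

```text
pos [ 0.5165 -0.281   0.0813] slide_mm now-frame [ 0.4  1.  -2.7] w [0.22 0.05 0.04] F [ 0.66  0.24 -0.28]
```

View pics/s12.png

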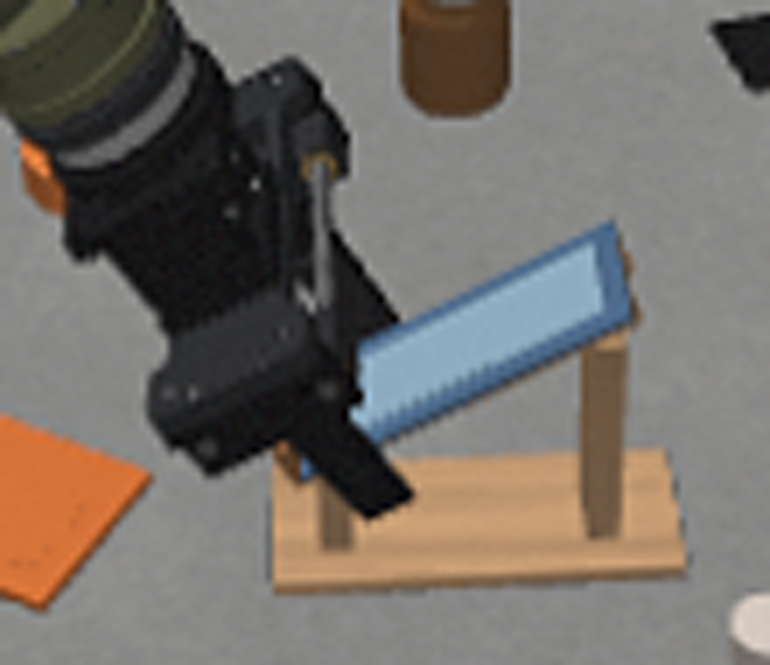

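View pics/t12.png

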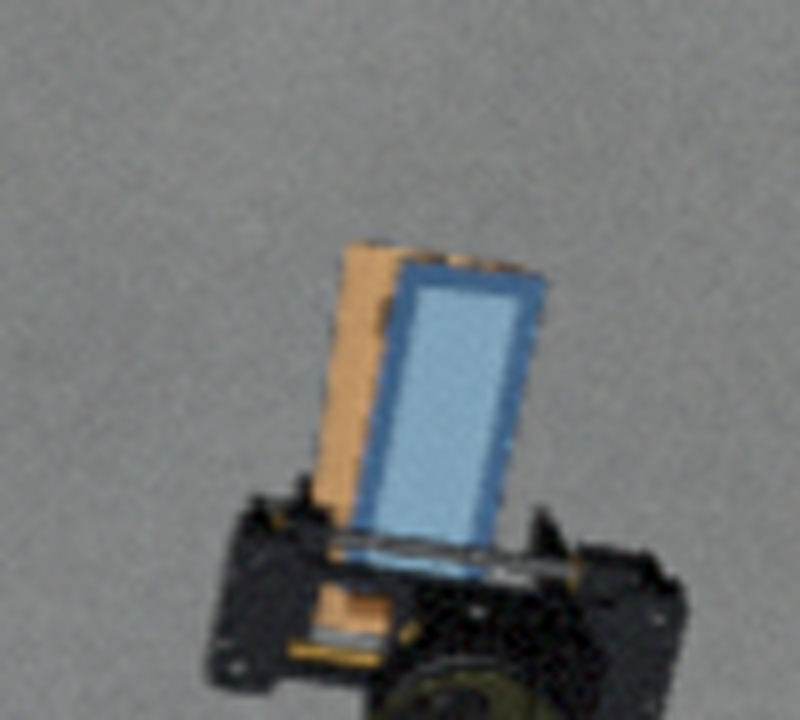

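The slip was released and slid down to rest on the ledge, straight. I'm backing straight off along the normal.

Request:
{"api": "drive_tool", "payload": {"moves": [{"grip": 0,"slide": [-3,0,0],"angular": [0,0,0]},{"grip": 0,"slide": [-6,0,0],"angular": [0,0,0]},{"grip": 0,"slide": [-10,0,0],"angular": [0,0,0]},{"grip": 0,"slide": [-15,0,0],"angular": [0,0,0]},{"grip": 0,"slide": [-20,0,0],"angular": [0,0,0]},{"grip": 0,"slide": [-25,0,0],"angular": [0,0,0]},{"grip": 0,"slide": [-25,0,0],"angular": [0,0,0]},{"grip": 0,"slide": [-20,0,0],"angular": [0,0,0]},{"grip": 0,"slide": [-10,0,0],"angular": [0,0,0]},{"grip": 0,"slide": [0,0,0],"angular": [0,0,0]}]}}

```text
t: 20.95
tcp_pos: [0.4458, -0.2689, 0.2068]
eef_rot: [[0.495, 0.168, 0.853], [-0.09, 0.986, -0.142], [-0.864, -0.006, 0.503]]
wrist_force: [0.8, -0.2, -0.3]
finger_gap: 0.0951
```

```bash
python3 - <<'E'
from h import *
show("side",210,220,110,95,7,"s13.png");show("top",290,140,100,90,8,"t13.png");show("side",0,0,512,384,1.5,"sf.png")
print(r.get_obs()["wrist_force"])
E
```

```text
[ 0.38722687 -0.61909948 -0.71639244]
```

View pics/s13.png

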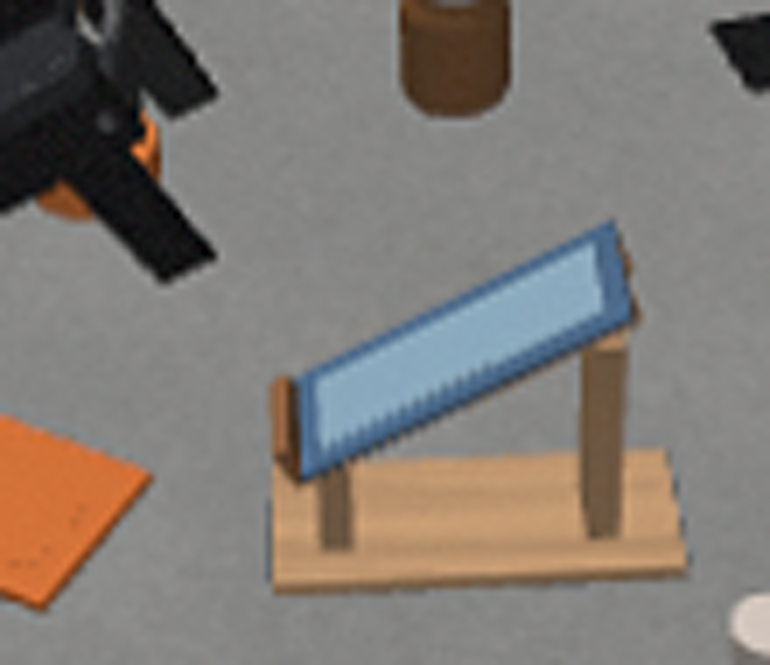

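View pics/t13.png

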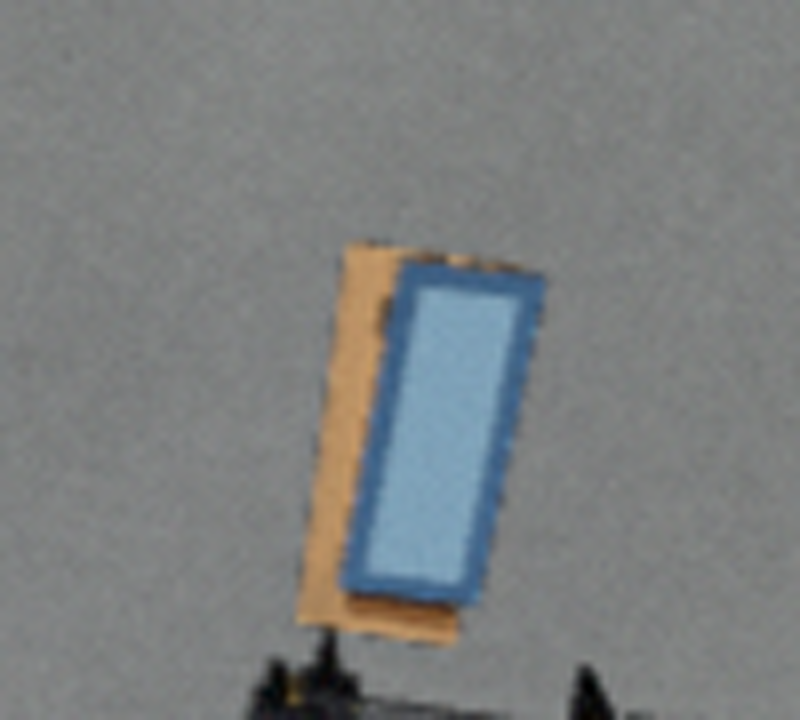

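View pics/sf.png

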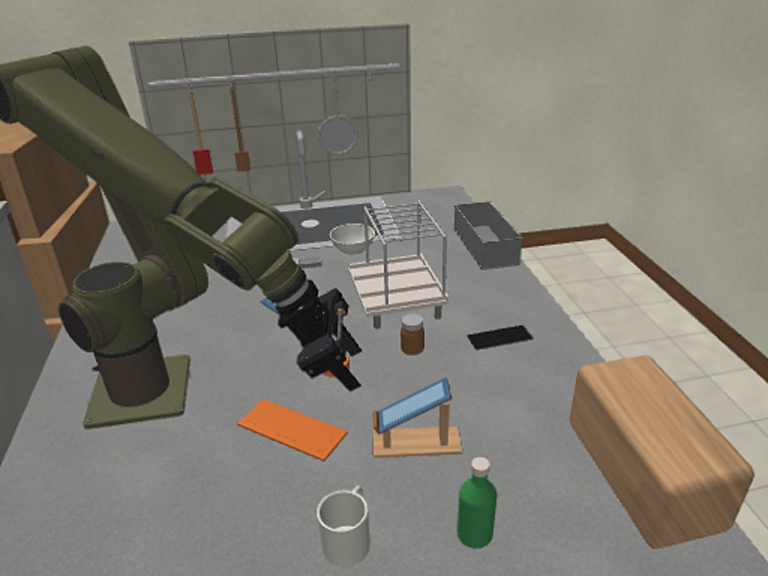

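```bash
python3 - <<'E'
from h import *
def f(v):
    out=[]
    for (lx,ly),t,s in obs:
        c,n=np.cos(v[2]),np.sin(v[2]);W=slope([v[0]+c*lx-n*ly,v[1]+n*lx+c*ly,.005])
        out+=[proj("top",W)[0]-t,proj("side",W)[0]-s]
    return np.concatenate(out)
T=lambda u:np.array(unc(u,290,140,8));Q=lambda u:np.array(unc(u,210,220,7))
a,b=.075,.03
obs=[((a,b),T((402,262)),Q((613,220))),((a,-b),T((547,277)),Q((634,312))),((-a,-b),T((477,607)),Q((303,476))),((-a,b),T((343,592)),Q((299,378)))]
s=least_squares(f,[.077,0,0]);print(s.x.round(4),f(s.x).reshape(-1,2).round(1).tolist())
E
```

```text
[ 0.0758 -0.0017  0.0279] [[-0.1, -0.3], [-0.1, -0.5], [0.1, 0.1], [-0.1, 0.3], [0.5, -0.0], [-0.0, 0.4], [-0.4, -0.4], [-0.3, -0.2]]
```

The fit puts the slip at slope x = 0.076, y = -0.002, yaw 0.03 rad, flat to within 0.5 px. All three are inside tolerance, so I'm handing in.

```bash
python3 -c "
from plant import r
print(r.sign_off())"
```

```text
the job is handed in; nothing more can be done
None
```

The spoon rest is on the drying stand, flat on the slope with its lower end against the ledge, and released. I handed the job in at about 21 s of the 72 s. Sign-off gives no verdict, so the checks below are my own.

- **Slide:** I pressed a leaning, closed fingertip on the slip with about 6–7 N and drew it forward. Its front end hung about 43 mm over the drainer edge, with the centre at drainer x ≈ 0.032 m. That is a little under the third of its length you asked for (50 mm), but inside the judged range.
- **Pick-up and placing:** I gripped the overhang by its sides, lifted it clear, carried it over and lowered it until it pressed on the bars at about 9 N. When I let go it slid about 8 mm down to the ledge by itself.
- **Final check:** fitting its corners in both camera views puts it at slope x = 0.076 m, y = -0.002 m, yaw 0.03 rad. All corner errors were 0.5 px or less, which agrees with it lying flat.
- **Clearance:** the gripper is about 14 cm off the stand and touching nothing.
- **Bystanders:** by eye, those visible in the last picture have not moved. The arm mostly hid the timer and brush there, so I could not fully check those two.

None of the checks failed. The small disagreements were an in-hand prediction about 1 px (roughly 3 mm) off, and two stand fits that differed by about 2 mm and 0.7°.

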